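# Dried-out highlighter into the lever-lid collection bin

### The job

On the shop counter, press the bin's lid-lift lever all the way down, through the stiff spot, until it stays in its notch and the lid stays up by itself. Then put the highlighter that has lost its cap into the bin, and finally pull the lever back up out of its notch and guide it up so that the lid closes fully without slamming. Move the lid only by its lever, don't touch it; keep the bin standing where it is, and leave the capped highlighters, the bottle and the pencil tin alone.

Things in the scene. Friction and masses are not known exactly. Their poses are not given: they have to be found in the camera images.
- bin: Grey open-topped plastic bin, 200 mm (its x) by 220 mm (its y) by 200 mm high, walls and floor 5 mm, loose on the counter, about 3.2 kg, most of it low down. Origin: centre of its underside; z up; its front with the lever faces its -x (towards the middle of the counter). Pressing the lever with over about 35 N, or shoving, tips or slides it.
- bin_mouth (a point): Centre of the bin's open mouth at rim height, 200 mm above the counter. Axes as the bin. The opening is 190 mm by 210 mm.
- visor_edge (a point): Middle of the lower front edge of the bin's fixed flat visor, which sticks out 76 mm from the front over the lever; 130 mm wide, 8 mm thick, underside 175 mm above the counter. A gripper straight down hits it: come from in front of the bin with the tool tilted some 25 to 45 degrees, fingers pointing at the bin and down, under the visor. Axes as the bin.
- lever_hinge (a point): The lever's hinge on the bin's front face, 100 mm in front (-x) of the bin's origin, 95 mm above the counter. It turns about the bin's y. Axes as the bin.
- lever_pad (a point): Centre of the lever's black plastic pad, 85 mm from the hinge: 40 mm long (along the lever), 40 mm wide (along the bin's y, both sides free to pinch), 12 mm thick. The lever ends 105 mm from the hinge, some 25 mm beyond the visor. Moves with the lever.
- lever (a joint): Lever angle, rad. 0: up, lid shut, slanting 0.30 above level, pad centre 120 mm high. Grows as the pad is pressed; springs back if let go. Stiffest near 0.5 (12 to 17 N down on the pad); past about 0.59 it snaps into the notch at 0.69 to 0.72 (pad 62 mm high, slanting 0.40 below level) and stays. Stop at 0.74. Pulling it out takes 9 to 14 N up; let go then, the lid slams.
- lid (a joint): Lid angle in rad, always twice the lever's angle (linkage): 0 shut, about 1.40 raised in the notch. Flat grey lid 206 by 226 by 6 mm, hinged on the bin's far (+x) rim, standing up there when raised.
- dry_marker: The highlighter without cap: flat blue plastic body 85 mm long (its x), 30 mm wide (its y), 20 mm high, and at its +x end a narrower 20 mm neck and a 14 mm white chisel tip (118 mm overall). Origin: underside, centre of the 85 mm body. 35 g. Lies on the counter mat.
- capped_a: A highlighter of the same make with its cap on: blue, 132 mm long, 30 mm wide, 20 mm high, plus a 4 mm clip on the top of the cap at its +x end. Origin: underside, 42.5 mm from its plain end. To be left alone.
- capped_b: A second capped highlighter, as capped_a. To be left alone.
- mat: Black rubber counter mat, 200 mm (x) by 310 mm (y), 4 mm thick, fixed. Origin: centre of its underside on the counter. The three highlighters lie side by side on it, about 95 mm apart, along its x.
- bottle: Standing steel drinking bottle, 70 mm across, 225 mm tall. Origin: centre of its foot. To be left alone.
- pencil_tin: Closed metal pencil tin, 75 by 190 by 32 mm. Origin: centre of its underside. To be left alone.
Mind the look-alikes: they are no part of the job. What is shaped like the dry_marker but green or pink is not meant.

How it is judged:
On the way, in this order (a step that is already met when the one before it is completed fails the run):
1. the lever rests in its notch with nothing touching it, the lid raised (value of joint lever above 0.66 rad and value of joint lid above 1.3 rad and contact force between anything else and lever below 0.3 N), for 0.3 s.
2. the uncapped highlighter lies inside the bin, let go, with the lid still raised (value of joint lid above 1.3 rad and x of dry_marker in the frame of bin between -0.1 and 0.1 m and y of dry_marker in the frame of bin between -0.11 and 0.11 m and z of dry_marker in the frame of bin below 0.14 m and contact force between the fingers and dry_marker below 0.1 N and linear speed of dry_marker below 0.05 m/s), for 0.2 s.
At the end, for the whole second after the job is handed in: The uncapped highlighter lies at rest inside the bin, the lid is shut (within 0.05 rad) and the lever is up (within 0.03 rad); the bin stands upright within 30 mm of where it stood, and the other highlighters, the bottle and the tin are where they were (within 20 mm) (value of joint lid below 0.05 rad and value of joint lever below 0.03 rad and x of dry_marker in the frame of bin between -0.1 and 0.1 m and y of dry_marker in the frame of bin between -0.11 and 0.11 m and z of dry_marker in the frame of bin between -0.01 and 0.14 m and linear speed of dry_marker below 0.02 m/s and angle between bin's own z axis and vertical below 0.03 rad and distance of bin from where it was at the start of the episode below 0.03 m and distance of each of capped_a, capped_b, bottle, pencil_tin from where it was at the start of the episode below 0.02 m); the robot touches nothing.
It fails at once if the lid slams (closes faster than 4 rad/s) (velocity of joint lid below -4 rad/s).
It fails at once if the robot touches the lid (over 2 N) (contact force between any of the fingers, the arm and lid above 2 N).
It fails at once if the bin is shoved over 30 mm or tipped over 0.1 rad (distance of bin from where it was at the start of the episode above 0.03 m or angle between bin's own z axis and vertical above 0.1 rad).
It fails at once if a capped highlighter is moved over 20 mm (distance of any of capped_a, capped_b from where it was at the start of the episode above 0.02 m).
It fails at once if the bottle or tin is moved over 20 mm (distance of any of bottle, pencil_tin from where it was at the start of the episode above 0.02 m).
It also fails if it takes over 72 s, if anything falls off the work surface, if the arm or the gripper's body presses on something with over 40 N, if the wrist force passes 120 N, or if a joint passes its speed limit or range.

### The arm

A 6-joint arm with a two-finger parallel gripper is mounted at the origin on the work surface. World frame = base frame: x ahead of the robot, y to its left, z up, the work surface at z = 0. Lengths are in m, angles in rad, forces in N, time in s.
With the tool pointing down it reaches from about 0.35 to 0.775 m from the base axis. Payload 5.5 kg.
Tool frame: the origin (TCP) lies midway between the tips of the shut fingers; the grasp point (between the pads) lies env.grip_point_offset behind it (env.grip_point_offset is the distance from the TCP to the grasp point, in m); z points along the fingers, y is the line along which they close (so a half turn about z gives the same grasp; the last joint's range is limited). The gripper opens to 85 mm and grips with 20 to 120 N. Pads are 22 mm wide; open, the fingers measure 114 mm over their backs; the gripper's body (76 mm by 85 mm) begins 54 mm behind the grasp point. The pads swing forward as they close: fully open they stand 13 mm farther back than shut.
Start: joints at [1.122, 0.313, 0.046, 1.304, 0, 1.431], TCP at [0.175, 0.548, 0.231] pointing down, gripper open.
Joint ranges: [-2.76, 2.76], [-0.86, 1.69], [-1.03, 1.26], [-2.2, 2.34], [-1.47, 1.5], [-3.14, 3.14]. Speed limits (rad/s): [2.57, 2.57, 3.14, 3.14, 3.14, 3.14].

### API

Orientations are given as a unit quaternion [w, x, y, z].
In Python, from workcell import env, optics, job_done gives the robot as it stands.
- The arm moves only by the tool apply_moves, never from a script. Its arguments are lists of equal length, an entry for each row: "delta_pos": the shift along the tool's x, y, z in m, a list of three; "rotation": the turn, a rotation vector about the tool's x, y, z in degrees, a list of three; "grip": the opening, from -1 (shut) to 1 (fully open), so that 0 is half open. A call has 1 to 12 rows; each row shifts and turns the commanded pose from where the row before left it, along the tool's axes as they then stand; what a row does not reach is not made up. A row lasts 1/10 s, in which the tool goes at most 50 mm and 8.59 degrees, less where a joint would pass 70% of its speed; a pose out of reach is approached as far as the arm can. A call with a gripper value outside its range is refused whole. The fingers move at their own pace and stop on an object; the grip force is fixed at half the most. Time passes only in rows, so rows that do not move let the fingers close. It gives the time, the measured TCP pose, the force, the opening and the grip force at its end, in the units of the state.
- env.read_state(): the state, without advancing time (a new reading comes with each control period).
- optics.grab_frame(name): name is "scene" or "top"; returns a dict with "img" (400x640x3 uint8, red, green, blue), "range_z" (400x640 float32, m along the optical axis (not along the pixel's ray), 0 where there is no reading), "fx", "fy", "cx", "cy" (pixels), "k1" (the pictures are not rectified: a ray, as slopes to the right and down, at radius r is drawn at 1 + k1 r^2 times it, then the intrinsics apply), "position" and "rotation" of the camera in the world. Camera axes: x right, y down, z forward; pixel columns grow to the right and rows downward; lengths in m; the calibration is good to about 2 mm. A picture is of the moment at which its call begins.
- job_done(): hands the job in; it is judged then, once.
The state is a dict: "clock": time; "joint_positions": joint angles; "dq": joint speeds; "joint_torque": joint torques, N m; "tool_pos": TCP position; "orientation": TCP orientation; "contact_force": force on the tool from outside, world axes, zero at the start; "moment": the same for the moment, N m; "finger_gap": finger opening in m; "grasp_force": force on a finger pad.
Only numpy, scipy, OpenCV 4.12 (cv2) and the standard library are available. Lean on these libraries where they do the work, as an engineer would, in place of code of your own. Each camera call takes 0.05 s, during which the arm holds its last target. There are 200 camera calls.

## Working session

There is one attempt and no reset: what is moved stays moved. The work goes in short steps, Python scripts to look and compute and a tool call to move; the robot and the scene stay as the last step left them, time stands still between calls to the robot, and variables do not carry over. Pictures are saved under pics/ and viewed, at most 10 in all, crops included, and the job is handed in when it is done.

Besides the shell and the picture viewer there is one more tool, called after ">>>" in YAML: its name, and indented under it one key for each argument. apply_moves: Moves the arm, as the interface text tells. Its arguments: {"type":"object","properties":{"delta_pos":{"type":"array","items":{"type":"array","items":{"type":"number"}}},"rotation":{"type":"array","items":{"type":"array","items":{"type":"number"}}},"grip":{"type":"array","items":{"type":"number"}}},"required":["delta_pos","rotation","grip"]}

```bash
mkdir -p pics; cat > h.py <<'E'
import numpy as np, cv2
from scipy.spatial.transform import Rotation as R
from workcell import env, optics, job_done
def K(f): return np.array([[f['fx'],0,f['cx']],[0,f['fy'],f['cy']],[0,0,1.]])
def rot(f):
    r=np.array(f['rotation'],float)
    return r if r.shape==(3,3) else R.from_quat(r[[1,2,3,0]]).as_matrix()
def cloud(f):
    h,w=f['range_z'].shape
    v,u=np.mgrid[:h,:w]
    p=np.stack([u,v],-1).reshape(-1,1,2).astype(float)
    n=cv2.undistortPoints(p,K(f),np.array([f['k1'],0,0,0,0.])).reshape(h,w,2)
    z=f['range_z'][...,None]
    P=np.concatenate([n*z,z],-1)@rot(f).T+np.array(f['position'])
    P[f['range_z']==0]=np.nan
    return P
def save(f,n,crop=None,s=1):
    im=f['img'][...,::-1]
    if crop: im=im[crop[1]:crop[3],crop[0]:crop[2]]
    cv2.imwrite('pics/'+n,cv2.resize(im,None,fx=s,fy=s,interpolation=cv2.INTER_CUBIC))
E
python3 - <<'E'
from h import *
import pickle
print(env.read_state(), env.grip_point_offset)
for n in('scene','top'):
    f=optics.grab_frame(n); pickle.dump(f,open(n+'.pkl','wb')); save(f,n+'0.png',s=1.25); print(n,f['position'],f['rotation'],f['fx'],f['k1'])
E
```

```text
{'clock': 0.0, 'joint_positions': array([ 1.12237434e+00,  3.13979924e-01,  4.49594726e-02,  1.30359423e+00,
       -2.02932412e-05,  1.43121270e+00]), 'dq': array([-0.00018553,  0.00038264, -0.00042107,  0.00011363, -0.00050521,
       -0.00104722]), 'joint_torque': array([-1.55474885e-03, -4.80628502e+01,  2.98531383e+01,  1.92296872e-02,
       -3.22806791e-04, -2.36279092e-06]), 'tool_pos': array([0.17455139, 0.54732108, 0.23041254]), 'orientation': array([-2.53755571e-04,  1.53806142e-01,  9.88100624e-01, -8.73107395e-04]), 'contact_force': array([ 0.25740516, -0.48250332, -0.51916025]), 'moment': array([ 0.02784198, -0.03684935,  0.03218994]), 'grasp_force': 0.0, 'finger_gap': 0.08551012091220053} 0.0187
scene [1.31535139 0.16546521 0.94592964] [-0.24678138  0.59846195  0.70106343 -0.2990858 ] 378.0907394812159 -0.08592102883482534
top [0.46204104 0.02349394 1.267834  ] [ 0.01818429 -0.70544924  0.70834597 -0.01602127] 366.623223181367 0.019048275350676002
```

View pics/top0.png

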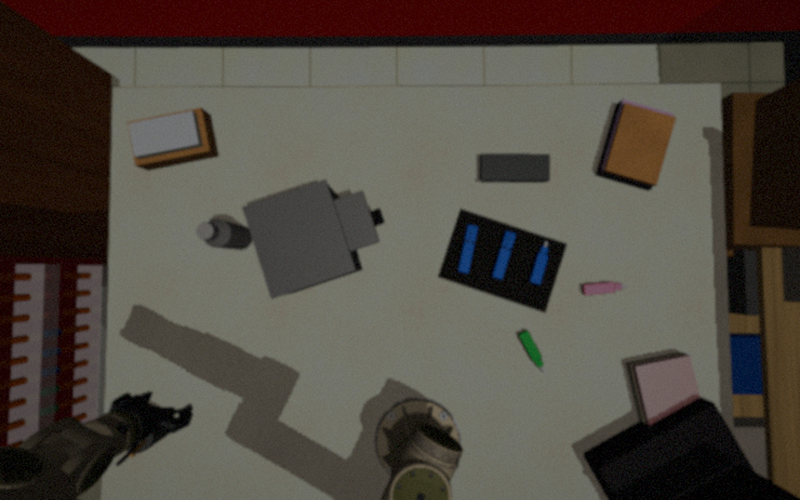

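View pics/scene0.png

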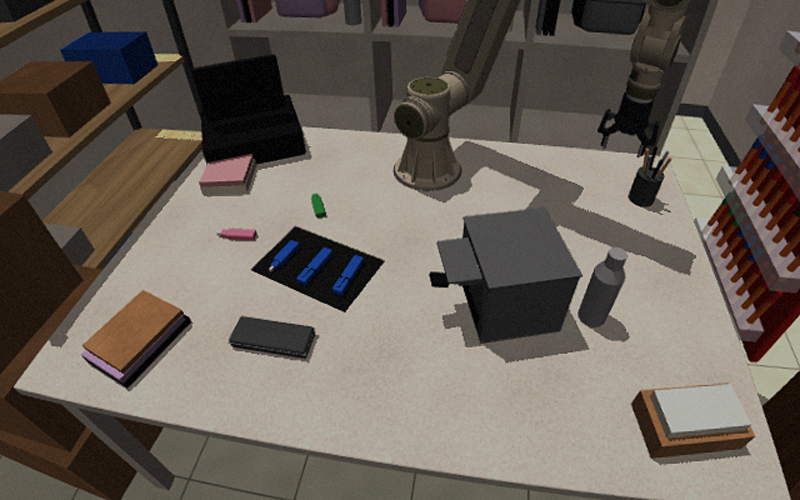

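The top view shows the bin's lid around (305,238), visor (357,220) and pad (377,216). The highlighters are at (468,250), (505,255) and (540,264); the last is the uncapped one, with its white tip at (546,243). Next I'll measure these.

```bash
python3 - <<'E'
from h import *
import pickle
f=pickle.load(open('top.pkl','rb')); P=cloud(f); im=f['img'].astype(int)
def box(m,n):
    m=m.astype(np.uint8); k,l,s,c=cv2.connectedComponentsWithStats(m)
    for i in range(1,k):
        if s[i,4]<25: continue
        Q=P[l==i]; Q=Q[~np.isnan(Q[:,0])]
        r=cv2.minAreaRect(Q[:,:2].astype(np.float32))
        print(n,s[i,:],'c',np.round(r[0],4),'sz',np.round(r[1],4),'a',round(r[2],1),'z',np.round(np.percentile(Q[:,2],[5,50,95]),4))
u=np.arange(640)[None,:]; v=np.arange(400)[:,None]
reg=(u>180)&(u<315)&(v>120)&(v<260)
z=P[...,2]
box(reg&(z>.195)&(z<.23),'lid')
box(reg&(z>.172)&(z<.194),'visor')
box((u>290)&(u<315)&(v>155)&(v<190)&(z>.08)&(z<.15),'pad')
box((im[...,2]>im[...,0]+40)&(im[...,2]>im[...,1]+30)&(u>340)&(u<450)&(v>160)&(v<240),'blue')
box((u>340)&(u<460)&(v>160)&(v<260)&(im.sum(-1)<90),'mat')
box((u>150)&(u<205)&(v>160)&(v<205)&(z>.15),'bottle')
for n,(x,y) in dict(tip=(436.5,194.5),counter=(300,280)).items():
    print(n,P[int(y),int(x)])
save(f,'crop.png',(340,160,460,255),6)
E
```

```text
lid [ 194  143   91   96 5470] c [0.5364 0.2759] sz [0.2278 0.2064] a 18.3 z [0.2009 0.2043 0.2076]
visor [ 267  152   37   49 1102] c [0.5815 0.1449] sz [0.1306 0.075 ] a 18.2 z [0.1779 0.1813 0.1847]
pad [296 166  12  15 110] c [0.5966 0.0981] sz [0.0394 0.0259] a 18.3 z [0.1212 0.1267 0.1319]
blue [367 179  16  40 357] c [ 0.5193 -0.1435] sz [0.034 0.133] a 77.5 z [0.0058 0.0227 0.0273]
blue [394 185  19  39 356] c [ 0.5016 -0.241 ] sz [0.0354 0.132 ] a 72.1 z [0.005  0.0226 0.0274]
blue [424 197  15  31 266] c [ 0.4735 -0.3394] sz [0.0369 0.1034] a 72.8 z [0.0039 0.0221 0.0263]
mat [ 352  169  100   79 3800] c [ 0.4883 -0.2389] sz [0.3025 0.1903] a 71.4 z [-0.0012  0.0031  0.0076]
bottle [194 162  11  36 210] c [0.5683 0.3866] sz [0.1026 0.0297] a 6.0 z [0.2008 0.2039 0.2075]
bottle [157 175  29  23 501] c [0.5532 0.4788] sz [0.0585 0.0676] a 77.3 z [0.1573 0.1819 0.2242]
tip [ 0.53443775 -0.35280995  0.01815993]
counter [ 0.24253152  0.11199442 -0.00074034]
```

View pics/crop.png

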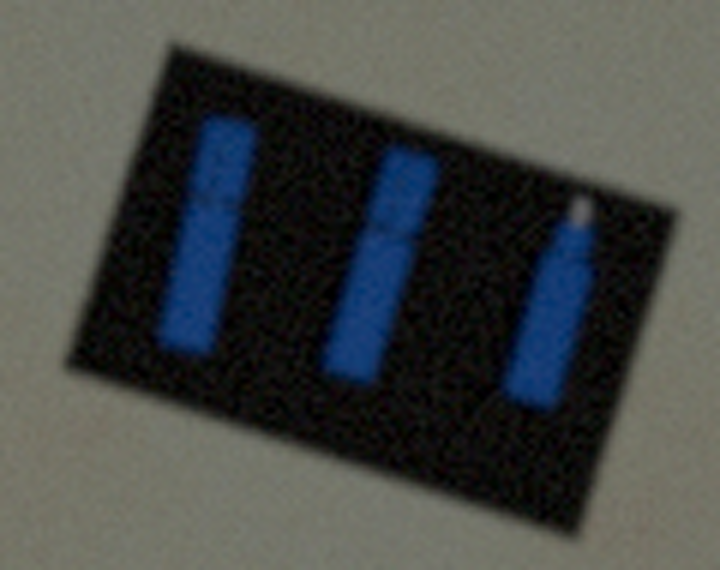

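The uncapped highlighter is at the crop's right end, with its white tip at (582,212) and neck at (573,240). The bin pose fits the visor and pad sizes. Its origin is about (0.536, 0.276), with the front facing (0.314, -0.949). I'll plan the approach now.

```bash
cat >> h.py <<'E'
O=np.array([.5364,.2759]); D=np.array([.314,-.949])/np.hypot(.314,.949)
def binp(r,z,yb=0):   # r in front of bin origin, yb along bin y
    return np.r_[O+D*r+np.array([D[1],-D[0]])*yb,z]
def ori(tdeg):
    t=np.radians(tdeg); y=np.r_[-D[1],D[0],0]; y=np.array([-D[1],D[0],0]); 
    z=np.r_[-D*np.sin(t),-np.cos(t)]
    return np.stack([np.cross(y,z),y,z],1)
def pose():
    s=env.read_state(); q=s['orientation']; return s,np.array(s['tool_pos']),R.from_quat(q[[1,2,3,0]])
def rows(p0,R0,p1,R1,N):
    rv=(R0.inv()*R1).as_rotvec()/N; k=sum(R.from_rotvec(rv*i).as_matrix() for i in range(N))
    d=np.linalg.solve(k,R0.inv().apply(p1-p0))
    print(f'N={N} d',np.round(d,4).tolist(),'rot',np.round(np.degrees(rv),2).tolist(),'|d|',round(np.linalg.norm(d)*1e3,1),'|r|',round(np.degrees(np.linalg.norm(rv)),2))
    p=p0.copy();q=R0;tr=[]
    for i in range(N): p=p+q.apply(d); q=q*R.from_rotvec(rv); tr.append(p)
    print(' path',np.round(tr[::max(1,N//4)],3).tolist())
    return p,q
def show():
    s,p,q=pose(); z=q.as_matrix()[:,2]; v=p[:2]-O
    print('t',round(s['clock'],2),'p',np.round(p,4),'r,yb,z',np.round([v@D,v@np.array([D[1],-D[0]]),p[2]],4),'tilt',np.round(np.degrees(np.arctan2(-z[:2]@D,-z[2])),1),'F',np.round(s['contact_force'],1),'gap',round(s['finger_gap'],4),'gf',round(float(s['grasp_force']),1),'q',np.round(s['joint_positions'],2))
    return s,p,q
E
python3 - <<'E'
from h import *
s,p,q=show()
T=R.from_matrix(ori(40))
p1,q1=rows(p,q,np.array([.40,.02,.36]),q*R.from_rotvec([0,0,np.radians(54)]),14)
print(np.round(q1.as_matrix(),3).tolist(), np.round(T.as_matrix(),3).tolist())
rows(p1,q1,binp(.235,.20),T,8)
E
```

```text
t 0.1 p [0.1746 0.5474 0.2305] r,yb,z [-0.3714  0.2582  0.2305] tilt -0.1 F [ 0.4  0.5 -0.7] gap 0.0852 gf 0.0 q [1.12 0.31 0.05 1.3  0.   1.43]
N=14 d [-0.0388, -0.0174, -0.0092] rot [-0.0, 0.0, 3.86] |d| 43.5 |r| 3.86
 path [[0.206, 0.519, 0.24], [0.289, 0.422, 0.267], [0.351, 0.311, 0.295], [0.389, 0.189, 0.323], [0.401, 0.062, 0.351]]
[[-0.314, 0.949, -0.001], [0.949, 0.314, -0.001], [-0.001, -0.001, -1.0]] [[-0.241, 0.949, -0.202], [0.727, 0.314, 0.61], [0.643, -0.0, -0.766]]
N=8 d [-0.0104, 0.0262, 0.0181] rot [-0.01, 5.01, -0.0] |d| 33.5 |r| 5.01
 path [[0.428, 0.018, 0.342], [0.483, 0.02, 0.303], [0.536, 0.028, 0.262], [0.586, 0.043, 0.221]]
```

>>> apply_moves:
  delta_pos:
    - [0,0,-0.045]
    - [0,0,-0.045]
    - [-0.0388,-0.0174,-0.003]
    - [-0.0388,-0.0174,-0.003]
    - [-0.0388,-0.0174,-0.003]
    - [-0.0388,-0.0174,-0.003]
    - [-0.0388,-0.0174,-0.003]
    - [-0.0388,-0.0174,-0.003]
    - [-0.0388,-0.0174,-0.003]
    - [-0.0388,-0.0174,-0.003]
    - [-0.0388,-0.0174,-0.003]
    - [-0.0388,-0.0174,-0.003]
  rotation:
    - [0,0,0]
    - [0,0,0]
    - [0,0,3.86]
    - [0,0,3.86]
    - [0,0,3.86]
    - [0,0,3.86]
    - [0,0,3.86]
    - [0,0,3.86]
    - [0,0,3.86]
    - [0,0,3.86]
    - [0,0,3.86]
    - [0,0,3.86]
  grip: [1,1,1,1,0.5,0,-0.5,-1,-1,-1,-1,-1]

```text
clock: 1.3
tool_pos: [0.3886, 0.1877, 0.351]
orientation: [-0.0, 0.473, 0.881, -0.0]
contact_force: [1.5, 0.1, 0.2]
finger_gap: -0.0001
grasp_force: 0.0
```

>>> apply_moves:
  delta_pos:
    - [-0.0388,-0.0174,-0.003]
    - [-0.0388,-0.0174,-0.003]
    - [-0.0388,-0.0174,-0.003]
    - [-0.0388,-0.0174,-0.003]
    - [0,0,0]
  rotation:
    - [0,0,3.86]
    - [0,0,3.86]
    - [0,0,3.86]
    - [0,0,3.86]
    - [0,0,0]
  grip: [-1,-1,-1,-1,-1]

```text
clock: 1.8
tool_pos: [0.3995, 0.0159, 0.3632]
orientation: [0.0, 0.589, 0.808, -0.001]
contact_force: [0.7, -0.5, 0.5]
finger_gap: 0.0
grasp_force: 0.0
```

```bash
python3 - <<'E'
from h import *
s,p,q=show()
rows(p,q,binp(.215,.18),R.from_matrix(ori(40)),9)
E
```

```text
t 1.8 p [0.3995 0.0159 0.3632] r,yb,z [0.2038 0.2117 0.3632] tilt -0.1 F [ 0.7 -0.5  0.5] gap 0.0 gf 0.0 q [-0.16 -0.03 -0.04  1.56 -0.    1.1 ]
N=9 d [-0.0074, 0.0236, 0.0194] rot [0.02, 4.45, -0.06] |d| 31.4 |r| 4.45
 path [[0.424, 0.016, 0.344], [0.472, 0.021, 0.303], [0.518, 0.032, 0.262], [0.562, 0.049, 0.221], [0.604, 0.072, 0.18]]
```

>>> apply_moves:
  delta_pos:
    - [-0.0074,0.0236,0.0194]
    - [-0.0074,0.0236,0.0194]
    - [-0.0074,0.0236,0.0194]
    - [-0.0074,0.0236,0.0194]
    - [-0.0074,0.0236,0.0194]
    - [-0.0074,0.0236,0.0194]
    - [-0.0074,0.0236,0.0194]
    - [-0.0074,0.0236,0.0194]
    - [-0.0074,0.0236,0.0194]
    - [0,0,0]
    - [0,0,0]
  rotation:
    - [0,4.45,0]
    - [0,4.45,0]
    - [0,4.45,0]
    - [0,4.45,0]
    - [0,4.45,0]
    - [0,4.45,0]
    - [0,4.45,0]
    - [0,4.45,0]
    - [0,4.45,0]
    - [0,0,0]
    - [0,0,0]
  grip: [-1,-1,-1,-1,-1,-1,-1,-1,-1,-1,-1]

```text
clock: 2.9
tool_pos: [0.6035, 0.0781, 0.1783]
orientation: [-0.28, 0.55, 0.761, 0.199]
contact_force: [-0.5, 0.5, 1.5]
finger_gap: 0.0001
grasp_force: 0.0
```

```bash
python3 - <<'E'
from h import *
s,p,q=show()
T=R.from_matrix(ori(40))
p1,q1=rows(p,q,binp(.183,.146),T,4)
p2,q2=rows(p1,q1,binp(.183,.086),T,12)
p2,q2=rows(p1,q1,p1-[0,0,.01],q1,1)
f=optics.grab_frame('scene'); save(f,'s1.png',(300,120,500,290),4)
E
```

```text
t 2.9 p [0.6035 0.0781 0.1783] r,yb,z [ 0.2089 -0.0016  0.1783] tilt 40.2 F [-0.5  0.5  1.5] gap 0.0001 gf 0.0 q [-0.28  0.69  0.31  1.64  0.56  0.85]
N=4 d [-0.0002, -0.0004, 0.0103] rot [-0.05, -0.04, -0.04] |d| 10.3 |r| 0.08
 path [[0.601, 0.084, 0.17], [0.599, 0.09, 0.162], [0.596, 0.096, 0.154], [0.594, 0.102, 0.146]]
N=12 d [-0.0032, 0.0, 0.0038] rot [0.0, -0.0, -0.0] |d| 5.0 |r| 0.0
 path [[0.594, 0.102, 0.141], [0.594, 0.102, 0.126], [0.594, 0.102, 0.111], [0.594, 0.102, 0.096]]
N=1 d [-0.0064, 0.0, 0.0077] rot [0.0, 0.0, 0.0] |d| 10.0 |r| 0.0
 path [[0.594, 0.102, 0.136]]
```

View pics/s1.png

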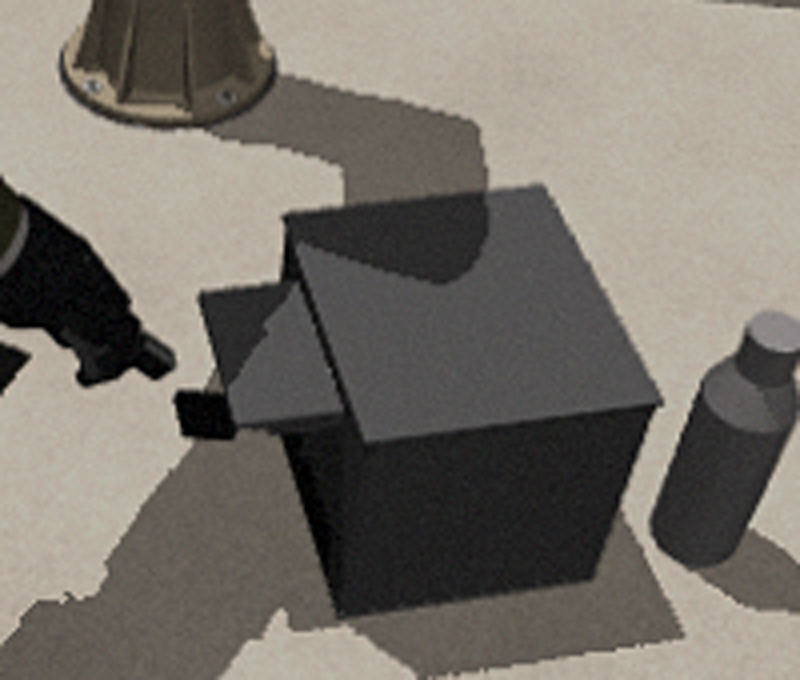

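The shut fingertips are at (168,362), in front of and above the pad at (205,415), clear of the visor. I'll approach and start pressing.

>>> apply_moves:
  delta_pos:
    - [0,0,0.0103]
    - [0,0,0.0103]
    - [0,0,0.0103]
    - [0,0,0.0103]
    - [-0.0032,0,0.0038]
    - [-0.0032,0,0.0038]
    - [-0.0032,0,0.0038]
    - [0,0,0]
  rotation:
    - [0,0,0]
    - [0,0,0]
    - [0,0,0]
    - [0,0,0]
    - [0,0,0]
    - [0,0,0]
    - [0,0,0]
    - [0,0,0]
  grip: [-1,-1,-1,-1,-1,-1,-1,-1]

```text
clock: 3.75
tool_pos: [0.5961, 0.1025, 0.1342]
orientation: [-0.278, 0.551, 0.761, 0.201]
contact_force: [-1.6, 0.3, 5.9]
finger_gap: -0.0001
grasp_force: 3.1
```

>>> apply_moves:
  delta_pos:
    - [-0.0032,0,0.0038]
    - [-0.0032,0,0.0038]
    - [-0.0032,0,0.0038]
    - [0,0,0]
  rotation:
    - [0,0,0]
    - [0,0,0]
    - [0,0,0]
    - [0,0,0]
  grip: [-1,-1,-1,-1]

```text
clock: 4.15
tool_pos: [0.5964, 0.102, 0.1188]
orientation: [-0.277, 0.551, 0.761, 0.201]
contact_force: [1.7, -1.8, 4.6]
finger_gap: 0.0001
grasp_force: 2.2
```

```bash
python3 - <<'E'
from h import *
show()
E
```

```text
t 4.15 p [0.5964 0.102  0.1188] r,yb,z [ 0.184  -0.0024  0.1188] tilt 40.0 F [ 1.7 -1.8  4.6] gap 0.0001 gf 2.2 q [-0.24  0.69  0.17  1.47  0.58  0.88]
```

>>> apply_moves:
  delta_pos:
    - [-0.0032,0,0.0038]
    - [-0.0032,0,0.0038]
    - [-0.0032,0,0.0038]
    - [-0.0032,0,0.0038]
    - [-0.0032,0,0.0038]
    - [0,0,0]
  rotation:
    - [0,0,0]
    - [0,0,0]
    - [0,0,0]
    - [0,0,0]
    - [0,0,0]
    - [0,0,0]
  grip: [-1,-1,-1,-1,-1,-1]

```text
clock: 4.75
tool_pos: [0.5966, 0.102, 0.0941]
orientation: [-0.277, 0.551, 0.761, 0.201]
contact_force: [2.3, -3.2, 6.8]
finger_gap: -0.0002
grasp_force: 3.2
```

>>> apply_moves:
  delta_pos:
    - [-0.0032,0,0.0038]
    - [-0.0032,0,0.0038]
    - [0,0,0]
  rotation:
    - [0,0,0]
    - [0,0,0]
    - [0,0,0]
  grip: [-1,-1,-1]

```text
clock: 5.05
tool_pos: [0.5963, 0.1028, 0.0854]
orientation: [-0.278, 0.55, 0.761, 0.202]
contact_force: [-0.5, -2.3, 11.0]
finger_gap: -0.0002
grasp_force: 5.7
```

```bash
python3 - <<'E'
from h import *
show()
E
```

```text
t 5.05 p [0.5963 0.1028 0.0854] r,yb,z [ 0.1831 -0.0025  0.0854] tilt 40.1 F [-0.5 -2.3 11. ] gap -0.0002 gf 5.7 q [-0.24  0.72  0.14  1.41  0.58  0.88]
```

>>> apply_moves:
  delta_pos:
    - [-0.0032,0,0.0038]
    - [-0.0032,0,0.0038]
    - [0,0,0]
  rotation:
    - [0,0,0]
    - [0,0,0]
    - [0,0,0]
  grip: [-1,-1,-1]

```text
clock: 5.35
tool_pos: [0.5952, 0.1027, 0.0733]
orientation: [-0.278, 0.55, 0.761, 0.2]
contact_force: [-0.1, -0.1, -0.3]
finger_gap: -0.0003
grasp_force: 0.0
```

>>> apply_moves:
  delta_pos:
    - [-0.0013,0,0.0015]
    - [-0.0013,0,0.0015]
    - [0,0,0]
  rotation:
    - [0,0,0]
    - [0,0,0]
    - [0,0,0]
  grip: [-1,-1,-1]

```text
clock: 5.65
tool_pos: [0.5958, 0.1024, 0.07]
orientation: [-0.278, 0.551, 0.761, 0.201]
contact_force: [-0.1, 0.4, 0.2]
finger_gap: -0.0002
grasp_force: 0.0
```

```bash
python3 - <<'E'
from h import *
show()
f=optics.grab_frame('scene'); save(f,'s2.png',(300,70,500,290),2.5)
E
```

```text
t 5.65 p [0.5958 0.1024 0.07  ] r,yb,z [ 0.1834 -0.0019  0.07  ] tilt 40.1 F [-0.1  0.4  0.2] gap -0.0002 gf 0.0 q [-0.24  0.73  0.12  1.38  0.58  0.88]
```

View pics/s2.png

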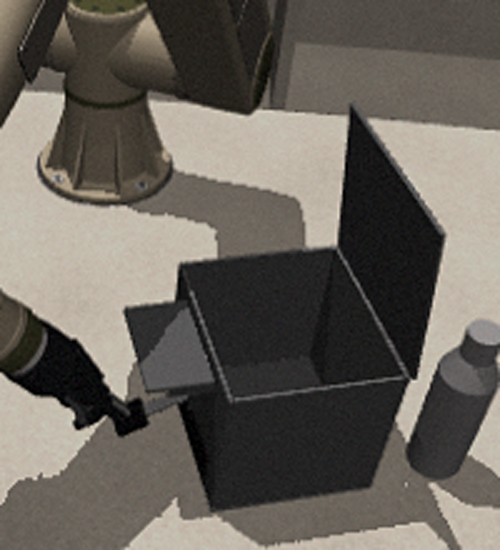

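The picture shows the lid standing up behind the mouth, with its top near (350,105). The lever is down and the measured force is zero, so it is in its notch. I'll retreat and head for the marker.

>>> apply_moves:
  delta_pos:
    - [0,0,-0.015]
    - [0,0,-0.025]
    - [0,0,-0.025]
    - [0,0,-0.025]
    - [0,0,-0.025]
    - [0,0,0]
    - [0,0,0]
  rotation:
    - [0,0,0]
    - [0,0,0]
    - [0,0,0]
    - [0,0,0]
    - [0,0,0]
    - [0,0,0]
    - [0,0,0]
  grip: [-1,-1,-1,-1,-0.5,0,0.4]

```text
clock: 6.4
tool_pos: [0.6194, 0.0319, 0.1581]
orientation: [-0.277, 0.551, 0.761, 0.201]
contact_force: [0.4, 0.6, -0.3]
finger_gap: 0.0429
grasp_force: 0.0
```

```bash
cat >> h.py <<'E'
def down(deg):
    a=np.radians(deg); x=np.array([np.cos(a),np.sin(a),0]); z=np.array([0,0,-1.]); return R.from_matrix(np.stack([x,np.cross(z,x),z],1))
E
python3 - <<'E'
from h import *
s,p,q=show()
f=optics.grab_frame('top'); P=cloud(f); im=f['img'].astype(int)
u=np.arange(640)[None,:]; v=np.arange(400)[:,None]
reg=(u>415)&(u<450)&(v>185)&(v<235)
b=reg&(im[...,2]>im[...,0]+35)&(im[...,2]>im[...,1]+25)&(P[...,2]>.017)
Q=P[b][:,:2]; c=Q.mean(0); w,V=np.linalg.eigh(np.cov(Q.T)); ax=V[:,1]*np.sign(V[0,1])
pr=(Q-c)@ax; pw=(Q-c)@V[:,0]
print(len(Q),c,ax,np.degrees(np.arctan2(ax[1],ax[0])),np.percentile(pr,[1,99]),np.percentile(pw,[2,98]))
wt=reg&(im.min(-1)>70)&(P[...,2]>.01); print('white',wt.sum(),np.nanmean(P[wt],0), 'proj',(np.nanmean(P[wt],0)[:2]-c)@ax)
end=np.percentile(pr,1); print('body centre est', c+ax*(end+.0425))
yaw=np.degrees(np.arctan2(ax[1],ax[0]))+180
p1,q1=rows(p,q,np.r_[c+ax*(end+.0425),.12],down(yaw),12)
# lever/lid check
sc=optics.grab_frame('scene');Z=cloud(sc); print('max z around lid',np.nanmax(Z[60:200,380:500,2][(Z[60:200,380:500,0]>.4)&(Z[60:200,380:500,1]>.3)]))
E
```

```text
t 6.4 p [0.6194 0.0319 0.1581] r,yb,z [ 0.2577 -0.0022  0.1581] tilt 40.0 F [ 0.4  0.6 -0.3] gap 0.0429 gf 0.0 q [-0.33  0.75  0.38  1.67  0.54  0.79]
251 [ 0.471553   -0.33383531] [ 0.95947032 -0.28180968] -16.36824191967244 [-0.04655194  0.05351455] [-0.01412733  0.01482868]
white 19 [ 0.52099202 -0.24195703  0.32579592] proj 0.02154308464125802
body centre est [ 0.46766529 -0.33269344]
N=12 d [-0.0136, -0.0315, -0.0039] rot [1.61, -3.07, -4.42] |d| 34.6 |r| 5.62
 path [[0.593, 0.01, 0.152], [0.529, -0.069, 0.135], [0.486, -0.162, 0.122], [0.467, -0.264, 0.117]]
max z around lid 0.40510604382443205
```

>>> apply_moves:
  delta_pos:
    - [-0.0136,-0.0315,-0.0039]
    - [-0.0136,-0.0315,-0.0039]
    - [-0.0136,-0.0315,-0.0039]
    - [-0.0136,-0.0315,-0.0039]
    - [-0.0136,-0.0315,-0.0039]
    - [-0.0136,-0.0315,-0.0039]
    - [-0.0136,-0.0315,-0.0039]
    - [-0.0136,-0.0315,-0.0039]
    - [-0.0136,-0.0315,-0.0039]
    - [-0.0136,-0.0315,-0.0039]
    - [-0.0136,-0.0315,-0.0039]
    - [-0.0136,-0.0315,-0.0039]
  rotation:
    - [1.61,-3.07,-4.42]
    - [1.61,-3.07,-4.42]
    - [1.61,-3.07,-4.42]
    - [1.61,-3.07,-4.42]
    - [1.61,-3.07,-4.42]
    - [1.61,-3.07,-4.42]
    - [1.61,-3.07,-4.42]
    - [1.61,-3.07,-4.42]
    - [1.61,-3.07,-4.42]
    - [1.61,-3.07,-4.42]
    - [1.61,-3.07,-4.42]
    - [1.61,-3.07,-4.42]
  grip: [0.4,0.4,0.4,0.4,0.4,0.4,0.4,0.4,0.4,0.4,0.4,0.4]

```text
clock: 7.7
tool_pos: [0.4672, -0.3319, 0.1192]
orientation: [0.0, 0.14, 0.99, 0.0]
contact_force: [0.5, -1.2, -0.5]
finger_gap: 0.0596
grasp_force: 0.0
```

>>> apply_moves:
  delta_pos:
    - [0,0,0]
    - [0,0,0]
  rotation:
    - [0,0,0]
    - [0,0,0]
  grip: [0.4,0.4]

```text
clock: 7.9
tool_pos: [0.4672, -0.3311, 0.1195]
orientation: [-0.001, 0.143, 0.99, 0.001]
contact_force: [0.4, -0.4, 0.4]
finger_gap: 0.0598
grasp_force: 0.0
```

```bash
python3 - <<'E'
from h import *
s,p,q=show()
p1,q1=rows(p,q,np.r_[.4665,-.3325,.06],down(163.6),3)
p1,q1=rows(p1,q1,np.r_[.4665,-.3325,.008],down(163.6),4)
f=optics.grab_frame('scene'); save(f,'s3.png',(190,150,330,260),5)
E
```

```text
t 7.9 p [ 0.4672 -0.3311  0.1195] r,yb,z [0.5545 0.2564 0.1195] tilt 0.1 F [ 0.4 -0.4  0.4] gap 0.0598 gf 0.0 q [-0.76  0.37 -0.16  1.05  0.   -0.47]
N=3 d [0.0001, -0.0005, 0.0198] rot [0.04, -0.03, -0.01] |d| 19.8 |r| 0.05
 path [[0.467, -0.332, 0.1], [0.467, -0.332, 0.08], [0.466, -0.332, 0.06]]
N=4 d [-0.0, -0.0, 0.013] rot [0.0, -0.0, -0.0] |d| 13.0 |r| 0.0
 path [[0.466, -0.332, 0.047], [0.466, -0.332, 0.034], [0.466, -0.332, 0.021], [0.466, -0.332, 0.008]]
```

View pics/s3.png

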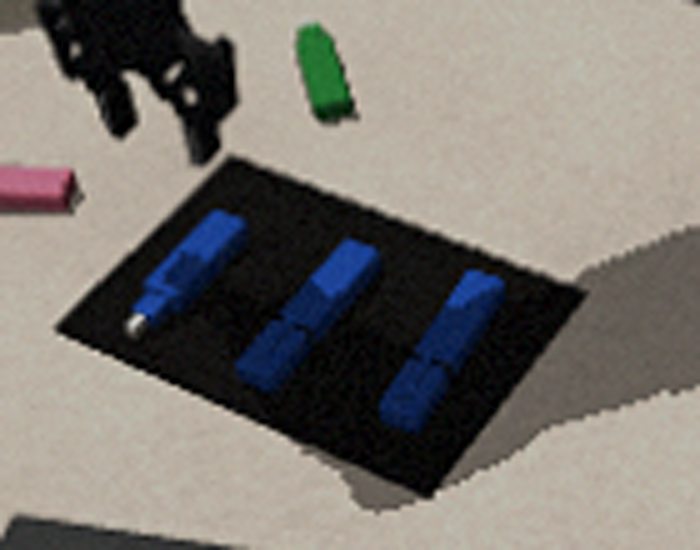

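The gripper, with fingertips at (120,130) and (203,157), hangs above the uncapped marker, whose white tip is at (135,323). Next I'll descend and grip.

>>> apply_moves:
  delta_pos:
    - [0,-0.0005,0.0198]
    - [0,-0.0005,0.0198]
    - [0,-0.0005,0.0198]
    - [0,0,0.013]
    - [0,0,0.013]
    - [0,0,0.013]
    - [0,0,0.012]
    - [0,0,0]
    - [0,0,0]
    - [0,0,0]
    - [0,0,0]
    - [0,0,0]
  rotation:
    - [0,0,0]
    - [0,0,0]
    - [0,0,0]
    - [0,0,0]
    - [0,0,0]
    - [0,0,0]
    - [0,0,0]
    - [0,0,0]
    - [0,0,0]
    - [0,0,0]
    - [0,0,0]
    - [0,0,0]
  grip: [0.4,0.4,0.4,0.4,0.4,0.4,0.4,0.4,0,-1,-1,-1]

```text
clock: 9.15
tool_pos: [0.4682, -0.3345, 0.0109]
orientation: [0.001, 0.142, 0.99, -0.001]
contact_force: [-0.3, -0.3, 3.1]
finger_gap: 0.0286
grasp_force: 60.5
```

>>> apply_moves:
  delta_pos:
    - [0,0,0]
    - [0,0,-0.01]
    - [0,0,-0.03]
    - [0,0,-0.04]
    - [0,0,-0.04]
    - [0,0,-0.04]
    - [0,0,-0.04]
    - [0,0,-0.04]
    - [0,0,-0.04]
    - [0,0,-0.03]
    - [0,0,0]
  rotation:
    - [0,0,0]
    - [0,0,0]
    - [0,0,0]
    - [0,0,0]
    - [0,0,0]
    - [0,0,0]
    - [0,0,0]
    - [0,0,0]
    - [0,0,0]
    - [0,0,0]
    - [0,0,0]
  grip: [-1,-1,-1,-1,-1,-1,-1,-1,-1,-1,-1]

```text
clock: 10.25
tool_pos: [0.4686, -0.3348, 0.3254]
orientation: [0.003, 0.142, 0.99, -0.002]
contact_force: [0.5, 0.2, -0.5]
finger_gap: 0.0284
grasp_force: 60.0
```

```bash
python3 - <<'E'
from h import *
s,p,q=show()
p1,q1=rows(p,q,binp(.02,.31),down(108.3),20)
p1,q1=rows(p1,q1,binp(.02,.15),down(108.3),6)
E
```

```text
t 10.25 p [ 0.4686 -0.3348  0.3254] r,yb,z [0.5584 0.2562 0.3254] tilt -0.4 F [ 0.5  0.2 -0.5] gap 0.0284 gf 60.0 q [-0.76  0.3   0.26  1.52  0.   -0.47]
N=20 d [0.018, 0.0252, 0.0007] rot [0.0, 0.02, 2.77] |d| 31.0 |r| 2.77
 path [[0.458, -0.305, 0.324], [0.429, -0.154, 0.32], [0.437, 0.001, 0.316], [0.482, 0.149, 0.313]]
N=6 d [0.0, 0.0, 0.0267] rot [0.0, 0.0, 0.0] |d| 26.7 |r| 0.0
 path [[0.543, 0.257, 0.283], [0.543, 0.257, 0.257], [0.543, 0.257, 0.23], [0.543, 0.257, 0.203], [0.543, 0.257, 0.177], [0.543, 0.257, 0.15]]
```

Grip is firm at 28 mm. Marker and tip would be tight along the bin's x, so I'll place it along the bin's y instead.

```bash
python3 - <<'E'
from h import *
s,p,q=pose()
p1,q1=rows(p,q,binp(.30,.32,.1),down(180),12)
p1,q1=rows(p1,q1,binp(.025,.31,.015),down(198.3),10)
p1,q1=rows(p1,q1,binp(.025,.15,.015),down(198.3),6)
E
```

```text
N=12 d [-0.0018, 0.0252, 0.0004] rot [-0.02, 0.03, -1.36] |d| 25.3 |r| 1.36
 path [[0.477, -0.311, 0.325], [0.5, -0.239, 0.323], [0.518, -0.165, 0.322], [0.53, -0.091, 0.321]]
N=10 d [-0.0036, 0.0287, 0.001] rot [0.0, 0.0, -1.83] |d| 28.9 |r| 1.83
 path [[0.539, -0.012, 0.319], [0.544, 0.046, 0.317], [0.544, 0.104, 0.315], [0.541, 0.162, 0.313], [0.535, 0.219, 0.311]]
N=6 d [-0.0, 0.0, 0.0267] rot [0.0, 0.0, 0.0] |d| 26.7 |r| 0.0
 path [[0.53, 0.247, 0.283], [0.53, 0.247, 0.257], [0.53, 0.247, 0.23], [0.53, 0.247, 0.203], [0.53, 0.247, 0.177], [0.53, 0.247, 0.15]]
```

>>> apply_moves:
  delta_pos:
    - [-0.0018,0.0252,0]
    - [-0.0018,0.0252,0]
    - [-0.0018,0.0252,0]
    - [-0.0018,0.0252,0]
    - [-0.0018,0.0252,0]
    - [-0.0018,0.0252,0]
    - [-0.0018,0.0252,0]
    - [-0.0018,0.0252,0]
    - [-0.0018,0.0252,0]
    - [-0.0018,0.0252,0]
    - [-0.0018,0.0252,0]
    - [-0.0018,0.0252,0]
  rotation:
    - [0,0,-1.36]
    - [0,0,-1.36]
    - [0,0,-1.36]
    - [0,0,-1.36]
    - [0,0,-1.36]
    - [0,0,-1.36]
    - [0,0,-1.36]
    - [0,0,-1.36]
    - [0,0,-1.36]
    - [0,0,-1.36]
    - [0,0,-1.36]
    - [0,0,-1.36]
  grip: [-1,-1,-1,-1,-1,-1,-1,-1,-1,-1,-1,-1]

```text
clock: 11.45
tool_pos: [0.5347, -0.0382, 0.3191]
orientation: [-0.001, -0.0, 1.0, 0.0]
contact_force: [0.6, -0.1, -0.7]
finger_gap: 0.0284
grasp_force: 60.1
```

>>> apply_moves:
  delta_pos:
    - [-0.0036,0.0287,0.001]
    - [-0.0036,0.0287,0.001]
    - [-0.0036,0.0287,0.001]
    - [-0.0036,0.0287,0.001]
    - [-0.0036,0.0287,0.001]
    - [-0.0036,0.0287,0.001]
    - [-0.0036,0.0287,0.001]
    - [-0.0036,0.0287,0.001]
    - [-0.0036,0.0287,0.001]
    - [-0.0036,0.0287,0.001]
    - [0,0,0]
  rotation:
    - [0,0,-1.83]
    - [0,0,-1.83]
    - [0,0,-1.83]
    - [0,0,-1.83]
    - [0,0,-1.83]
    - [0,0,-1.83]
    - [0,0,-1.83]
    - [0,0,-1.83]
    - [0,0,-1.83]
    - [0,0,-1.83]
    - [0,0,0]
  grip: [-1,-1,-1,-1,-1,-1,-1,-1,-1,-1,-1]

```text
clock: 12.55
tool_pos: [0.5285, 0.2514, 0.3087]
orientation: [-0.001, -0.161, 0.987, 0.0]
contact_force: [0.3, -1.1, -0.1]
finger_gap: 0.0285
grasp_force: 60.0
```

```bash
python3 - <<'E'
from h import *
s,p,q=show()
rows(p,q,binp(.025,.14,.015),down(198.3),8)
f=optics.grab_frame('scene'); save(f,'s4.png',(280,0,540,290),2)
E
```

```text
t 12.55 p [0.5285 0.2514 0.3087] r,yb,z [0.0208 0.0152 0.3087] tilt 0.1 F [ 0.3 -1.1 -0.1] gap 0.0285 gf 60.0 q [ 0.31  0.33  0.26  1.5   0.   -0.02]
N=8 d [-0.0001, -0.0005, 0.0211] rot [0.01, -0.01, 0.03] |d| 21.1 |r| 0.03
 path [[0.529, 0.251, 0.288], [0.529, 0.25, 0.245], [0.529, 0.249, 0.203], [0.53, 0.248, 0.161]]
```

View pics/s4.png

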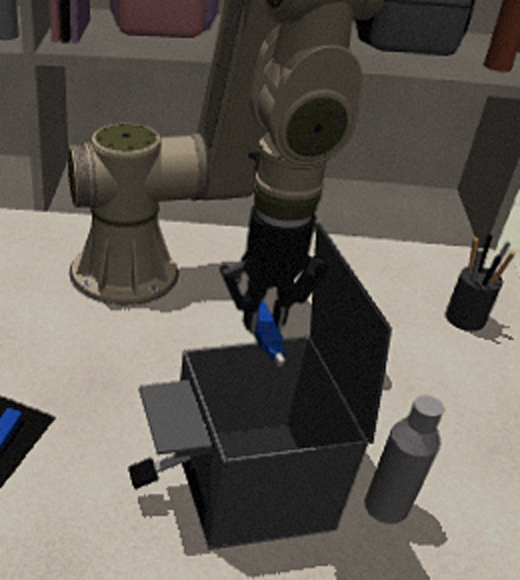

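The marker hangs over the mouth with its tip at (278,358). The lid corner at (318,230) is close to the wrist, so I'll check the clearance before lowering.

```bash
python3 - <<'E'
from h import *
from scipy.spatial import cKDTree
X=np.r_[-D,0];Y=np.array([D[1],-D[0],0]);
pts=[]
for n in('scene','top'):
    P=cloud(optics.grab_frame(n)).reshape(-1,3); P=P[~np.isnan(P[:,0])]; pts.append(P)
P=np.vstack(pts); d=P-np.r_[O,0]; B=np.stack([d@X,d@Y,d[:,2]],1)
# lid model: hinge at x=.1,z=.2, angle 1.40 -> direction (-cos1.4, sin1.4)
s,t=np.mgrid[0:.206:.005,-.113:.1131:.005]; 
L=np.stack([.1-s*np.cos(1.4),t,.203+s*np.sin(1.4)],-1).reshape(-1,3); T=cKDTree(L)
near=B[(abs(B[:,1])<.4)&(abs(B[:,0])<.4)&(B[:,2]>.23)]
dist=T.query(near)[0]
print('lid pts',np.sum(dist<.012), 'mean resid x', near[dist<.012].mean(0))
arm=near[dist>.025]; arm=arm[(arm[:,2]>.3)]
for dz in(0,.05,.1,.13,.16,.19):
    dd,i=T.query(arm-[0,0,dz]); k=dd.argmin(); print(dz,dd.min().round(3),arm[k].round(3))
for z0 in np.arange(.3,.8,.05):
    a=arm[(arm[:,2]>z0)&(arm[:,2]<z0+.05)]
    if len(a): print(z0.round(2),len(a),a.min(0).round(3),a.max(0).round(3))
E
```

```text
lid pts 2055 mean resid x [ 0.0834325  -0.01750819  0.32576717]
0 0.026 [0.041 0.005 0.397]
0.05 0.032 [0.04  0.01  0.412]
0.1 0.041 [0.04  0.01  0.412]
0.13 0.046 [0.04  0.01  0.412]
0.16 0.051 [0.04  0.01  0.412]
0.19 0.047 [ 0.02  -0.024  0.608]
0.3 610 [-0.053 -0.058  0.304] [0.009 0.06  0.35 ]
0.35 574 [-0.084 -0.005  0.35 ] [0.041 0.034 0.4  ]
0.4 734 [-0.091 -0.024  0.4  ] [0.04  0.051 0.45 ]
0.45 833 [-0.063 -0.025  0.45 ] [0.014 0.051 0.5  ]
0.5 827 [-0.065 -0.025  0.5  ] [0.01  0.052 0.55 ]
0.55 829 [-0.065 -0.036  0.55 ] [0.018 0.061 0.6  ]
0.6 1779 [-0.07  -0.035  0.6  ] [0.021 0.061 0.65 ]
0.65 1496 [-0.088 -0.031  0.65 ] [0.017 0.399 0.7  ]
0.7 2715 [-0.088 -0.033  0.7  ] [0.039 0.394 0.75 ]
0.75 22293 [-0.08  -0.033  0.75 ] [0.041 0.366 0.797]
```

>>> apply_moves:
  delta_pos:
    - [0,-0.0005,0.02]
    - [0,-0.0005,0.021]
    - [0,-0.0005,0.021]
    - [0,-0.0005,0.021]
    - [0,-0.0005,0.021]
    - [0,-0.0005,0.021]
    - [0,-0.0005,0.021]
    - [0,-0.0005,0.02]
    - [0,0,0]
    - [0,0,0]
  rotation:
    - [0,0,0]
    - [0,0,0]
    - [0,0,0]
    - [0,0,0]
    - [0,0,0]
    - [0,0,0]
    - [0,0,0]
    - [0,0,0]
    - [0,0,0]
    - [0,0,0]
  grip: [-1,-1,-1,-1,-1,-1,-1,-1,-1,-1]

```text
clock: 13.7
tool_pos: [0.5313, 0.2438, 0.1441]
orientation: [-0.0, -0.158, 0.987, -0.0]
contact_force: [-0.1, 0.4, -0.1]
finger_gap: 0.0284
grasp_force: 60.0
```

>>> apply_moves:
  delta_pos:
    - [0,0,0]
    - [0,0,0]
    - [0,0,0]
    - [0,0,0]
    - [0,0,-0.02]
    - [0,0,-0.03]
    - [0,0,-0.04]
    - [0,0,-0.04]
    - [0,0,-0.04]
    - [0,0,0]
  rotation:
    - [0,0,0]
    - [0,0,0]
    - [0,0,0]
    - [0,0,0]
    - [0,0,0]
    - [0,0,0]
    - [0,0,0]
    - [0,0,0]
    - [0,0,0]
    - [0,0,0]
  grip: [-0.2,0.2,0.2,0.2,0.2,0.2,0.2,0.2,0.2,0.2]

```text
clock: 14.7
tool_pos: [0.5333, 0.2456, 0.3207]
orientation: [0.005, -0.159, 0.987, 0.001]
contact_force: [0.1, -0.0, 1.2]
finger_gap: 0.0512
grasp_force: 0.0
```

```bash
python3 - <<'E'
from h import *
s,p,q=show()
p1,q1=rows(p,q,binp(.30,.32,.03),down(150),12)
T=ori(65)
g=binp(.30,.12)  # grasp-point pre pose
p1,q1=rows(p1,q1,g+T[:,2]*.0187,R.from_matrix(T),12)
E
```

```text
t 14.7 p [0.5333 0.2456 0.3207] r,yb,z [0.0278 0.0124 0.3207] tilt -0.0 F [ 0.1 -0.   1.2] gap 0.0512 gf 0.0 q [ 0.29  0.32  0.28  1.51  0.   -0.02]
N=12 d [-0.0074, -0.0222, 0.0001] rot [0.02, 0.05, 4.02] |d| 23.4 |r| 4.02
 path [[0.547, 0.227, 0.321], [0.581, 0.165, 0.321], [0.601, 0.098, 0.32], [0.607, 0.028, 0.32]]
N=12 d [-0.0088, 0.0004, 0.0162] rot [-1.97, 5.17, 3.09] |d| 18.4 |r| 6.33
 path [[0.61, -0.022, 0.304], [0.626, -0.029, 0.252], [0.632, -0.025, 0.197], [0.63, -0.01, 0.144]]
```

>>> apply_moves:
  delta_pos:
    - [-0.0074,-0.0222,0]
    - [-0.0074,-0.0222,0]
    - [-0.0074,-0.0222,0]
    - [-0.0074,-0.0222,0]
    - [-0.0074,-0.0222,0]
    - [-0.0074,-0.0222,0]
    - [-0.0074,-0.0222,0]
    - [-0.0074,-0.0222,0]
    - [-0.0074,-0.0222,0]
    - [-0.0074,-0.0222,0]
    - [-0.0074,-0.0222,0]
    - [-0.0074,-0.0222,0]
  rotation:
    - [0,0,4]
    - [0,0,4]
    - [0,0,4]
    - [0,0,4]
    - [0,0,4]
    - [0,0,4]
    - [0,0,4]
    - [0,0,4]
    - [0,0,4]
    - [0,0,4]
    - [0,0,4]
    - [0,0,4]
  grip: [0.2,0.2,0.2,0.2,0.2,0.2,0.2,0.2,0.5,1,1,1]

```text
clock: 15.9
tool_pos: [0.6004, -0.0198, 0.3133]
orientation: [-0.0, 0.258, 0.966, 0.0]
contact_force: [0.4, 0.6, -0.8]
finger_gap: 0.0854
grasp_force: 0.0
```

>>> apply_moves:
  delta_pos:
    - [-0.0088,0.0004,0.0162]
    - [-0.0088,0.0004,0.0162]
    - [-0.0088,0.0004,0.0162]
    - [-0.0088,0.0004,0.0162]
    - [-0.0088,0.0004,0.0162]
    - [-0.0088,0.0004,0.0162]
    - [-0.0088,0.0004,0.0162]
    - [-0.0088,0.0004,0.0162]
    - [0,0,0]
    - [0,0,0]
  rotation:
    - [-1.97,5.17,3.09]
    - [-1.97,5.17,3.09]
    - [-1.97,5.17,3.09]
    - [-1.97,5.17,3.09]
    - [-1.97,5.17,3.09]
    - [-1.97,5.17,3.09]
    - [-1.97,5.17,3.09]
    - [-1.97,5.17,3.09]
    - [0,0,0]
    - [0,0,0]
  grip: [1,1,1,1,1,1,1,1,1,1]

```text
clock: 16.9
tool_pos: [0.6306, -0.0222, 0.1715]
orientation: [-0.304, 0.434, 0.82, 0.218]
contact_force: [-0.1, 0.2, -0.0]
finger_gap: 0.0854
grasp_force: 0.0
```

```bash
python3 - <<'E'
from h import *
s,p,q=show()
T=ori(65); p1,q1=rows(p,q,binp(.29,.111)+T[:,2]*.0187,R.from_matrix(T),6)
f=optics.grab_frame('top'); P=cloud(f); im=f['img']; 
d=P-np.r_[O,0]; bx=-(d[...,:2]@D); by=d[...,:2]@np.array([D[1],-D[0]]); i2=im.astype(int)
m=(abs(bx)<.13)&(abs(by)<.13)&(i2[...,2]>i2[...,0]+25)&(i2[...,2]>i2[...,1]+15)
print('blue in bin',m.sum(), bx[m].mean(),by[m].mean(),np.nanmedian(P[m][:,2]))
# pad
m=(bx<-.165)&(bx>-.21)&(abs(by)<.04)&(P[...,2]>.03)&(P[...,2]<.1); print('pad',m.sum(),-np.nanmax(bx[m]),-np.nanmin(bx[m]),np.nanmean(by[m]),np.nanmedian(P[m][:,2]))
m=(bx<-.105)&(bx>-.19)&(abs(by)<.08)&(P[...,2]>.17)&(P[...,2]<.195); print('visor mean',bx[m].mean(),by[m].mean())
E
```

```text
t 16.9 p [ 0.6306 -0.0222  0.1715] r,yb,z [0.3126 0.0042 0.1715] tilt 43.6 F [-0.1  0.2 -0. ] gap 0.0854 gf 0.0 q [-0.39  0.94  0.72  1.97  0.48  0.43]
N=6 d [-0.0053, 0.0008, 0.0121] rot [-1.35, 3.43, 2.08] |d| 13.3 |r| 4.23
 path [[0.63, -0.017, 0.159], [0.629, -0.012, 0.147], [0.627, -0.006, 0.136], [0.626, 0.001, 0.124], [0.624, 0.009, 0.113], [0.622, 0.017, 0.103]]
blue in bin 257 -0.032177144147365784 0.008238720993544573 0.022328743588139854
pad 94 0.17274486357249041 0.19763998210526376 -0.0008453197278801753 0.062406843385059085
visor mean -0.1407076146707747 -0.0007685278992696517
```

>>> apply_moves:
  delta_pos:
    - [-0.0053,0.0008,0.0121]
    - [-0.0053,0.0008,0.0121]
    - [-0.0053,0.0008,0.0121]
    - [-0.0053,0.0008,0.0121]
    - [-0.0053,0.0008,0.0121]
    - [-0.0053,0.0008,0.0121]
    - [0,0,0]
    - [0,0,0]
  rotation:
    - [-1.35,3.43,2.08]
    - [-1.35,3.43,2.08]
    - [-1.35,3.43,2.08]
    - [-1.35,3.43,2.08]
    - [-1.35,3.43,2.08]
    - [-1.35,3.43,2.08]
    - [0,0,0]
    - [0,0,0]
  grip: [1,1,1,1,1,1,1,1]

```text
clock: 17.75
tool_pos: [0.6233, 0.017, 0.1064]
orientation: [-0.433, 0.493, 0.686, 0.315]
contact_force: [-0.5, -0.4, -0.2]
finger_gap: 0.0856
grasp_force: 0.0
```

```bash
python3 - <<'E'
from h import *
s,p,q=show()
T=ori(65); p1,q1=rows(p,q,binp(.182,.061)+T[:,2]*.0187,R.from_matrix(T),8)
E
```

```text
t 17.75 p [0.6233 0.017  0.1064] r,yb,z [ 0.2731 -0.0012  0.1064] tilt 64.8 F [-0.5 -0.4 -0.2] gap 0.0856 gf 0.0 q [-0.43  1.14  0.66  2.06  0.72  0.42]
N=8 d [-0.0003, -0.0001, 0.0151] rot [0.0, 0.03, 0.03] |d| 15.1 |r| 0.04
 path [[0.619, 0.03, 0.1], [0.61, 0.055, 0.086], [0.601, 0.081, 0.073], [0.593, 0.106, 0.06]]
```

>>> apply_moves:
  delta_pos:
    - [-0.0003,0,0.0151]
    - [-0.0003,0,0.0151]
    - [-0.0003,0,0.0151]
    - [-0.0003,0,0.0151]
    - [-0.0003,0,0.0151]
    - [-0.0003,0,0.0151]
    - [-0.0003,0,0.0151]
    - [-0.0003,0,0.0151]
    - [0,0,0]
    - [0,0,0]
  rotation:
    - [0,0,0]
    - [0,0,0]
    - [0,0,0]
    - [0,0,0]
    - [0,0,0]
    - [0,0,0]
    - [0,0,0]
    - [0,0,0]
    - [0,0,0]
    - [0,0,0]
  grip: [1,1,1,1,1,1,1,1,1,1]

```text
clock: 18.75
tool_pos: [0.5898, 0.1197, 0.0532]
orientation: [-0.433, 0.493, 0.685, 0.315]
contact_force: [0.5, -0.6, 0.3]
finger_gap: 0.0856
grasp_force: 0.0
```

```bash
python3 - <<'E'
from h import *
s,p,q=show()
f=optics.grab_frame('scene'); save(f,'s5.png',(290,110,490,290),4)
E
```

```text
t 18.75 p [0.5898 0.1197 0.0532] r,yb,z [ 0.1651 -0.0016  0.0532] tilt 64.8 F [ 0.5 -0.6  0.3] gap 0.0856 gf 0.0 q [-0.32  1.04  0.33  1.76  0.81  0.52]
```

View pics/s5.png

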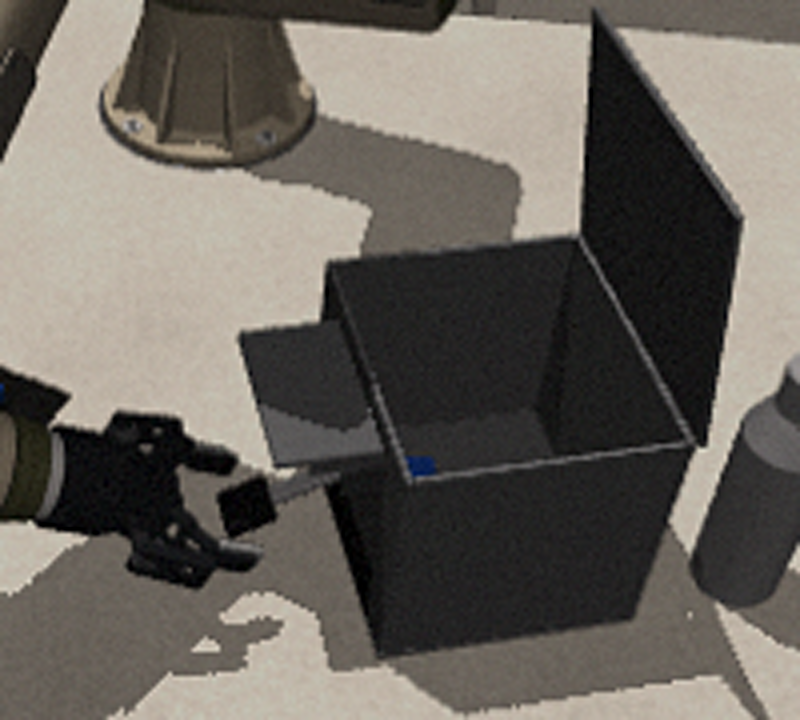

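The picture shows the fingertips at (230,460) and (255,552) straddling the pad at (247,505), and the blue marker inside the bin at (420,465). Next I'll pinch.

>>> apply_moves:
  delta_pos:
    - [0,0,0]
    - [0,0,0]
    - [0,0,0]
    - [0,0,0]
    - [0,0,0]
    - [0,0,0]
  rotation:
    - [0,0,0]
    - [0,0,0]
    - [0,0,0]
    - [0,0,0]
    - [0,0,0]
    - [0,0,0]
  grip: [0.5,0,-0.5,-1,-1,-1]

```text
clock: 19.4
tool_pos: [0.5888, 0.119, 0.0509]
orientation: [-0.435, 0.494, 0.684, 0.315]
contact_force: [0.7, -5.5, 0.9]
finger_gap: 0.039
grasp_force: 62.5
```

```bash
cat > arc.py <<'E'
from h import *
import sys
th0=float(sys.argv[1]); # current lever angle
s,p,q=show()
yh=np.array([-D[1],D[0],0]); H=binp(.1,.095)
G=p-q.as_matrix()[:,2]*.0187; v=G-H; S=np.hypot(v[:2]@D,v[2]); print('s',S,'slope',np.arctan2(v[2],v[:2]@D),'lever',.3-np.arctan2(v[2],v[:2]@D))
a0=np.arctan2(v[2],v[:2]@D)
z=q.as_matrix()[:,2]; t0=np.degrees(np.arctan2(-z[:2]@D,-z[2]))
yb=v@(-yh)
pc,qc=p,q
prev=th0
for th,N in [tuple(map(float,a.split(','))) for a in sys.argv[2:]]:
    a=a0+(th0-th); t=40+(t0-40)*max(th,0)/th0
    T=ori(t); g=binp(.1+S*np.cos(a),.095+S*np.sin(a),yb)
    print('th',th); pc,qc=rows(pc,qc,g+T[:,2]*.0187,R.from_matrix(T),int(N))
E
python3 arc.py 0.705 .58,4 .4,5 .2,6 0,6
```

```text
t 19.4 p [0.5888 0.119  0.0509] r,yb,z [ 0.1654 -0.0004  0.0509] tilt 65.0 F [ 0.7 -5.5  0.9] gap 0.039 gf 62.5 q [-0.32  1.05  0.33  1.76  0.81  0.52]
s 0.08998573681423735 slope -0.41405806415841917 lever 0.7140580641584191
th 0.58
N=4 d [0.0016, -0.0, -0.0021] rot [0.01, -1.11, 0.0] |d| 2.6 |r| 1.11
 path [[0.589, 0.118, 0.053], [0.59, 0.117, 0.055], [0.59, 0.116, 0.058], [0.59, 0.115, 0.06]]
th 0.4
N=5 d [0.0019, 0.0, -0.0022] rot [0.0, -1.27, 0.0] |d| 3.0 |r| 1.27
 path [[0.59, 0.114, 0.063], [0.591, 0.113, 0.066], [0.591, 0.112, 0.069], [0.591, 0.111, 0.071], [0.592, 0.111, 0.074]]
th 0.2
N=6 d [0.0019, 0.0, -0.0019] rot [0.0, -1.18, 0.0] |d| 2.7 |r| 1.18
 path [[0.592, 0.11, 0.077], [0.592, 0.11, 0.08], [0.592, 0.11, 0.082], [0.592, 0.109, 0.085], [0.592, 0.109, 0.088], [0.592, 0.109, 0.09]]
th 0.0
N=6 d [0.0021, 0.0, -0.0017] rot [0.0, -1.18, -0.0] |d| 2.7 |r| 1.18
 path [[0.592, 0.109, 0.093], [0.592, 0.109, 0.096], [0.592, 0.11, 0.098], [0.592, 0.11, 0.101], [0.592, 0.11, 0.104], [0.592, 0.111, 0.106]]
```

>>> apply_moves:
  delta_pos:
    - [0.0016,0,-0.0021]
    - [0.0016,0,-0.0021]
    - [0.0016,0,-0.0021]
    - [0.0016,0,-0.0021]
    - [0,0,0]
  rotation:
    - [0,-1.11,0]
    - [0,-1.11,0]
    - [0,-1.11,0]
    - [0,-1.11,0]
    - [0,0,0]
  grip: [-1,-1,-1,-1,-1]

```text
clock: 19.9
tool_pos: [0.5903, 0.1148, 0.0606]
orientation: [-0.407, 0.505, 0.701, 0.295]
contact_force: [-2.7, -0.8, -10.6]
finger_gap: 0.0388
grasp_force: 61.6
```

```bash
python3 arc.py 0.58 .4,5 .2,6 0,6
```

```text
t 19.9 p [0.5903 0.1148 0.0606] r,yb,z [ 0.1698 -0.0006  0.0606] tilt 60.3 F [ -2.7  -0.8 -10.6] gap 0.0388 gf 61.6 q [-0.31  0.98  0.29  1.69  0.78  0.59]
s 0.08967022129120214 slope -0.2839230223464283 lever 0.5839230223464282
th 0.4
N=5 d [0.0019, 0.0, -0.0022] rot [-0.0, -1.26, 0.03] |d| 2.9 |r| 1.26
 path [[0.591, 0.114, 0.063], [0.591, 0.113, 0.066], [0.591, 0.112, 0.069], [0.591, 0.112, 0.072], [0.592, 0.111, 0.075]]
th 0.2
N=6 d [0.0019, -0.0, -0.0019] rot [-0.0, -1.17, 0.0] |d| 2.7 |r| 1.17
 path [[0.592, 0.11, 0.077], [0.592, 0.11, 0.08], [0.592, 0.11, 0.083], [0.592, 0.11, 0.085], [0.592, 0.11, 0.088], [0.592, 0.109, 0.091]]
th 0.0
N=6 d [0.0021, 0.0, -0.0017] rot [0.0, -1.17, 0.0] |d| 2.7 |r| 1.17
 path [[0.592, 0.11, 0.094], [0.592, 0.11, 0.096], [0.592, 0.11, 0.099], [0.592, 0.11, 0.102], [0.592, 0.111, 0.104], [0.592, 0.111, 0.107]]
```

>>> apply_moves:
  delta_pos:
    - [0.0019,0,-0.0022]
    - [0.0019,0,-0.0022]
    - [0.0019,0,-0.0022]
    - [0.0019,0,-0.0022]
    - [0.0019,0,-0.0022]
    - [0,0,0]
  rotation:
    - [0,-1.26,0]
    - [0,-1.26,0]
    - [0,-1.26,0]
    - [0,-1.26,0]
    - [0,-1.26,0]
    - [0,0,0]
  grip: [-1,-1,-1,-1,-1,-1]

```text
clock: 20.5
tool_pos: [0.5913, 0.1112, 0.0767]
orientation: [-0.368, 0.521, 0.722, 0.267]
contact_force: [-4.6, -4.7, 1.2]
finger_gap: 0.039
grasp_force: 63.3
```

```bash
python3 arc.py 0.4 .2,6 0,6; python3 - <<'E'
from h import *
f=optics.grab_frame('scene');P=cloud(f);d=P-np.r_[O,0];bx=-(d[...,:2]@D);by=d[...,:2]@np.array([D[1],-D[0]]);z=P[...,2]
m=(abs(by)<.12)&(abs(bx)<.115)&(z>.215)&(z<.45); print('lid pts',m.sum())
if m.sum()>50: print('lid ang',np.arctan2(np.percentile(z[m],98)-.2,.1-bx[m][z[m]>np.percentile(z[m],95)].mean()))
E
```

```text
t 20.5 p [0.5913 0.1112 0.0767] r,yb,z [ 0.1736 -0.0004  0.0767] tilt 54.1 F [-4.6 -4.7  1.2] gap 0.039 gf 63.3 q [-0.3   0.88  0.24  1.6   0.72  0.69]
s 0.08909994391660654 slope -0.08233955380588266 lever 0.38233955380588264
th 0.2
N=6 d [0.002, -0.0, -0.0018] rot [0.01, -1.18, 0.01] |d| 2.7 |r| 1.18
 path [[0.591, 0.111, 0.079], [0.592, 0.111, 0.082], [0.592, 0.11, 0.085], [0.592, 0.11, 0.087], [0.592, 0.11, 0.09], [0.592, 0.11, 0.093]]
th 0.0
N=6 d [0.0021, -0.0, -0.0016] rot [0.0, -1.18, -0.0] |d| 2.7 |r| 1.18
 path [[0.592, 0.11, 0.095], [0.592, 0.111, 0.098], [0.591, 0.111, 0.101], [0.591, 0.111, 0.103], [0.591, 0.112, 0.106], [0.591, 0.112, 0.109]]
lid pts 1358
lid ang 0.8335480742175391
```

>>> apply_moves:
  delta_pos:
    - [0.002,0,-0.0018]
    - [0.002,0,-0.0018]
    - [0.002,0,-0.0018]
    - [0.002,0,-0.0018]
    - [0.002,0,-0.0018]
    - [0.002,0,-0.0018]
    - [0.0021,0,-0.0016]
    - [0.0021,0,-0.0016]
    - [0.0021,0,-0.0016]
    - [0,0,0]
  rotation:
    - [0,-1.18,0]
    - [0,-1.18,0]
    - [0,-1.18,0]
    - [0,-1.18,0]
    - [0,-1.18,0]
    - [0,-1.18,0]
    - [0,-1.18,0]
    - [0,-1.18,0]
    - [0,-1.18,0]
    - [0,0,0]
  grip: [-1,-1,-1,-1,-1,-1,-1,-1,-1,-1]

```text
clock: 21.55
tool_pos: [0.5914, 0.1109, 0.0995]
orientation: [-0.3, 0.544, 0.753, 0.217]
contact_force: [-1.6, -6.2, -0.8]
finger_gap: 0.0389
grasp_force: 63.3
```

```bash
cat > lid.py <<'E'
from h import *
f=optics.grab_frame('top');P=cloud(f);d=P-np.r_[O,0];bx=-(d[...,:2]@D);by=d[...,:2]@np.array([D[1],-D[0]]);z=P[...,2]
m=(abs(by)<.09)&(bx<.09)&(bx>-.09)&(z>.19)&(z<.3); k=np.polyfit(bx[m],z[m],1); print('lid pts',m.sum(),'ang',-np.arctan(k[0]))
m=(bx<-.11)&(bx>-.172)&(abs(by)<.06)&(z>.165)&(z<.2); print('visor',bx[m].mean(),by[m].mean(),z[m].mean())
E
python3 arc.py 0.1 0,3 -.02,1;python3 lid.py
```

```text
t 21.55 p [0.5914 0.1109 0.0995] r,yb,z [ 0.1739 -0.0004  0.0995] tilt 43.4 F [-1.6 -6.2 -0.8] gap 0.0389 gf 63.3 q [-0.25  0.73  0.16  1.47  0.62  0.85]
s 0.08860722241832009 slope 0.2052233964435507 lever 0.09477660355644929
th 0.0
N=3 d [0.0021, -0.0, -0.0016] rot [0.01, -1.15, 0.02] |d| 2.6 |r| 1.15
 path [[0.591, 0.111, 0.102], [0.591, 0.112, 0.105], [0.591, 0.112, 0.107]]
th -0.02
N=1 d [0.0015, 0.0, -0.0009] rot [0.0, 0.0, 0.0] |d| 1.8 |r| 0.0
 path [[0.591, 0.113, 0.109]]
lid pts 3804 ang 0.2553109187029976
visor -0.14092762667466038 0.0004060550261609771 0.18153530682317523
```

>>> apply_moves:
  delta_pos:
    - [0.0021,0,-0.0016]
    - [0.0021,0,-0.0016]
    - [0.0021,0,-0.0016]
    - [0,0,0]
  rotation:
    - [0,-1.15,0]
    - [0,-1.15,0]
    - [0,-1.15,0]
    - [0,0,0]
  grip: [-1,-1,-1,-1]

```text
clock: 22.0
tool_pos: [0.5908, 0.1127, 0.1079]
orientation: [-0.277, 0.55, 0.762, 0.201]
contact_force: [-3.3, -7.1, 5.1]
finger_gap: 0.0385
grasp_force: 63.9
```

```bash
python3 arc.py 0.02 0,1 -.02,1;python3 lid.py
```

```text
t 22.0 p [0.5908 0.1127 0.1079] r,yb,z [ 0.1721 -0.0004  0.1079] tilt 40.1 F [-3.3 -7.1  5.1] gap 0.0385 gf 63.9 q [-0.23  0.69  0.13  1.43  0.58  0.89]
s 0.08840347154603219 slope 0.3128339610028342 lever -0.012833961002834238
th 0.0
N=1 d [0.0015, -0.0, -0.0009] rot [0.07, -0.07, 0.03] |d| 1.7 |r| 0.1
 path [[0.591, 0.113, 0.11]]
th -0.02
N=1 d [0.0015, -0.0, -0.0009] rot [0.0, -0.0, -0.0] |d| 1.8 |r| 0.0
 path [[0.59, 0.114, 0.111]]
lid pts 3826 ang 0.051195453101399106
visor -0.1407873528903995 6.28404342547637e-05 0.18162880209623863
```

>>> apply_moves:
  delta_pos:
    - [0.0015,0,-0.0009]
    - [0.0015,0,-0.0009]
    - [0,0,0]
  rotation:
    - [0,0,0]
    - [0,0,0]
    - [0,0,0]
  grip: [-1,-1,-1]

```text
clock: 22.35
tool_pos: [0.5906, 0.1134, 0.11]
orientation: [-0.278, 0.55, 0.761, 0.201]
contact_force: [-2.6, -4.7, 0.7]
finger_gap: 0.039
grasp_force: 63.5
```

```bash
python3 arc.py 0.01 0,1;python3 lid.py
```

```text
t 22.35 p [0.5906 0.1134 0.11  ] r,yb,z [ 0.1713 -0.0004  0.11  ] tilt 40.1 F [-2.6 -4.7  0.7] gap 0.039 gf 63.5 q [-0.23  0.69  0.14  1.43  0.58  0.9 ]
s 0.08838574201218091 slope 0.33805467069773254 lever -0.03805467069773255
th 0.0
N=1 d [0.0007, -0.0, -0.0004] rot [0.05, -0.08, -0.0] |d| 0.9 |r| 0.1
 path [[0.59, 0.114, 0.111]]
lid pts 3816 ang 0.0043191293319522275
visor -0.14079235605879953 5.3987330115817796e-05 0.1813951143928269
```

The lid is shut. I'll open slowly and retreat.

>>> apply_moves:
  delta_pos:
    - [0,0,0]
    - [0,0,0]
    - [0,0,0]
    - [0,0,0]
    - [0,0,0]
    - [0,0,-0.01]
    - [0,0,-0.025]
    - [0,0,-0.03]
    - [0,0,-0.03]
    - [0,0,-0.03]
    - [0,0,0]
    - [0,0,0]
  rotation:
    - [0,0,0]
    - [0,0,0]
    - [0,0,0]
    - [0,0,0]
    - [0,0,0]
    - [0,0,0]
    - [0,0,0]
    - [0,0,0]
    - [0,0,0]
    - [0,0,0]
    - [0,0,0]
    - [0,0,0]
  grip: [0,0.5,1,1,1,1,1,1,1,1,1,1]

```text
clock: 23.6
tool_pos: [0.6165, 0.0361, 0.2052]
orientation: [-0.277, 0.55, 0.761, 0.202]
contact_force: [-0.3, 0.5, -0.5]
finger_gap: 0.085
grasp_force: 0.0
```

```bash
python3 - <<'E'
from h import *
show()
f=optics.grab_frame('scene'); save(f,'s6.png',s=1.25)
E
python3 lid.py
```

```text
t 23.6 p [0.6165 0.0361 0.2052] r,yb,z [ 0.2528 -0.0007  0.2052] tilt 40.1 F [-0.3  0.5 -0.5] gap 0.085 gf 0.0 q [-0.33  0.72  0.44  1.75  0.54  0.79]
lid pts 3813 ang 0.000893076186249956
visor -0.14065961325837967 0.00012851430987378327 0.18154232381834426
```

View pics/s6.png

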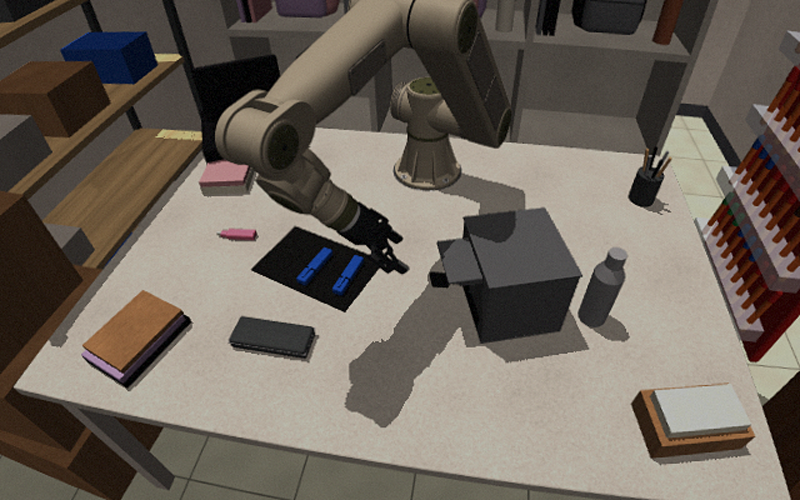

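The lid is shut flat and the lever pad at (440,280) is up. The bin at (520,270), bottle, tin and capped highlighters are in place, and the gripper at (390,255) is clear. I'm handing in.

```bash
python3 -c "
from workcell import job_done
print(job_done())"
```

```text
the job is handed in; nothing more can be done
None
```

I pressed the lever into its notch, dropped the uncapped highlighter into the bin, then guided the lever back up so the lid closed gently. At the last check the lid was shut (0.001 rad) with nothing else visibly moved; I handed the job in at about 24 s, but no verdict came back.

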